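# Set out a returned camera kit for its condition photograph

## Task

Set out the returned kit for its condition photograph, left and right as seen from the robot. On the long cork mat, lay the silver light meter in the middle of the left half with its long side running across the mat (square to the mat's long edges), stand the red loupe in the middle of the right half, and put the tarnished chrome shoe adapter between the two on the white line, in the middle of the mat; stand the wide lens hood centred on the round cork pad, with the narrow hood centred on top of it. Keep every piece the same way up as you find it, and leave the bottle and the black case where they are.

Things in the scene. Friction and masses are not known exactly. Their poses are not given: they have to be found in the camera images.
- meter: Silver handheld light meter with a black band round its sides, lying flat, dial and white half-dome upwards: 90 mm long (its x) by 52 mm wide (its y), body 20 mm high; the look-only dome near the +x end reaches 33 mm. Loose, 0.10 to 0.21 kg. Origin: centre of its underside, z up when standing as at the start. 
- loupe: Red plastic loupe, round, standing upright, clear lens on top: 38 mm diameter, foot flange 44 mm diameter in the lowest 6 mm, 40 mm high. Loose, 0.05 kg or so. Origin: centre of its underside, z up when standing as at the start. 
- adapter: Small tarnished chrome flash shoe adapter, a block 32 mm (its x) by 28 mm (its y), 22 mm high, with a slot along the top in its x direction. Loose, 0.08 kg. Origin: centre of its underside, z up when standing as at the start. Its yaw at the end does not matter.
- hood_wide: The larger of two black lens hoods, a short round tube standing mouth down: 60 mm diameter, with a lip of 66 mm diameter in the lowest 5 mm; 30 mm high; its flat top ring has a hole of 32 mm diameter. Loose, 0.05 kg. Origin: centre of its underside, z up when standing as at the start. 
- hood_narrow: The smaller black lens hood, a round tube standing mouth down: 44 mm diameter, with a lip of 50 mm diameter in the lowest 5 mm; 26 mm high; its top ring has a hole of 32 mm diameter. It stands on the flat top of the wide hood, it does not go inside. Loose, 0.03 kg. Origin: centre of its underside, z up when standing as at the start. 
- mat: Long rectangular cork mat fixed to the counter: 300 mm long (its y, +y is the left end seen from the robot) by 130 mm (its x, away from the robot), 3 mm thick, with a thin white line across the middle of its length. The middles of its left and right halves lie at y = +75 mm and -75 mm. Origin: centre of its underside, on the counter; the top is 3 mm higher.
- pad: Round cork pad fixed to the counter: 110 mm diameter, 3 mm thick. Origin: centre of its underside, on the counter.
- bottle: Small amber lens-cleaner bottle, 40 mm diameter, 110 mm high, standing loose beyond the mats; to be left alone. Origin: centre of its underside.
- case: Black hard accessory case, 110 by 80 mm, 40 mm high, loose on the counter to the right; to be left alone. Origin: centre of its underside. (Further left, beyond y = 0.5 m, stand a fixed grey film chute and wooden bin, up to about 260 mm high.)

How it is judged:
At the end, for the whole second after the job is handed in: Meter and loupe each within 15 mm of the middle of their mat half (meter within 0.2 rad of square), adapter within 15 mm of the mat's centre, wide hood within 15 mm of the pad's centre, narrow hood on it, centres within 10 mm; all resting in place (4 mm in height), upright, still, released (x of meter in the frame of mat between -0.015 and 0.015 m and y of meter in the frame of mat between 0.06 and 0.09 m and z of meter in the frame of mat between -0.001 and 0.007 m and x of loupe in the frame of mat between -0.015 and 0.015 m and y of loupe in the frame of mat between -0.09 and -0.06 m and z of loupe in the frame of mat between -0.001 and 0.007 m and x of adapter in the frame of mat between -0.015 and 0.015 m and y of adapter in the frame of mat between -0.015 and 0.015 m and z of adapter in the frame of mat between -0.001 and 0.007 m and angle between the x axis of meter and the x axis of mat, either way round below 0.2 rad and horizontal distance between hood_wide and pad below 0.015 m and z of hood_wide in the frame of pad between -0.001 and 0.007 m and horizontal distance between hood_narrow and hood_wide below 0.01 m and z of hood_narrow in the frame of hood_wide between 0.026 and 0.034 m and angle between each of hood_wide, hood_narrow, meter, loupe, adapter's own z axis and vertical below 0.12 rad and linear speed of each of hood_wide, hood_narrow, meter, loupe, adapter below 0.02 m/s and contact force between each of hood_wide, hood_narrow, meter, loupe, adapter and the fingers below 0.05 N); the robot touches nothing.
It fails at once if the bottle is moved more than 15 mm (distance of bottle from where it was at the start of the episode above 0.015 m).
It fails at once if the black case is moved more than 15 mm (distance of case from where it was at the start of the episode above 0.015 m).
It also fails if it takes over 115 s, if anything falls off the work surface, if the arm or the gripper's body presses on something with over 40 N, if the wrist force passes 120 N, or if a joint passes its speed limit or range.

## Robot

A 7-joint arm with a two-finger parallel gripper is mounted at the origin on the work surface. World frame = base frame: x ahead of the robot, y to its left, z up, the work surface at z = 0. Lengths are in m, angles in rad, forces in N, time in s.
With the tool pointing down it reaches from about 0.425 to 0.875 m from the base axis. Payload 4.7 kg.
Tool frame: the origin (TCP) lies midway between the tips of the shut fingers; the grasp point (between the pads) lies bot.grip_depth behind it (bot.grip_depth is the distance from the TCP to the grasp point, in m); z points along the fingers, y is the line along which they close (so a half turn about z gives the same grasp; the last joint's range is limited). The gripper opens to 85 mm and grips with 20 to 120 N. Pads are 22 mm wide; open, the fingers measure 114 mm over their backs; the gripper's body (76 mm by 85 mm) begins 54 mm behind the grasp point. The pads swing forward as they close: fully open they stand 13 mm farther back than shut.
Start: joints at [1.228, 0.321, -0.07, 1.45, 0.023, 1.371, -0.057], TCP at [0.227, -0.609, 0.231] pointing down, gripper open.
Joint ranges: [-2.86, 2.86], [-0.3, 2.09], [-1.38, 1.24], [0.06, 2.45], [-1.56, 4.7], [0.09, 2.05], [-2.69, 2.69]. Speed limits (rad/s): [2.57, 2.57, 3.14, 3.14, 3.14, 3.14, 3.14].

## Interface

Orientations are given as a 3x3 rotation matrix whose columns are the frame's x, y, z axes.
In Python, from plant import bot gives the robot as it stands.
- The arm moves only by the tool move_arm, never from a script. Its argument "series" is a list of rows, each a list of 7 numbers: the finger opening in cm, from 0 to 8.54, then the shift along the tool's x, y, z in cm, then the turn, a rotation vector about the tool's x, y, z in degrees. A call has 1 to 12 rows; each row shifts and turns the commanded pose from where the row before left it, along the tool's axes as they then stand; what a row does not reach is not made up. A row lasts 1/10 s, in which the tool goes at most 50 mm and 8.59 degrees, less where a joint would pass 70% of its speed; a pose out of reach is approached as far as the arm can. A call is refused whole if a number of a shift passes 5 or a number of a turn 8.59, either way. A call with a gripper value outside its range is refused whole. The fingers move at their own pace and stop on an object; "grip_force" is the grip in N (left out, the last holds). Time passes only in rows, so rows that do not move let the fingers close. It gives the time, the measured TCP pose, the force, the opening and the grip force at its end, in the units of the state.
- bot.sense(): the state, without advancing time (a new reading comes with each control period).
- bot.read_camera(name): name is "scene" or "top" or "wrist"; returns (picture, depth): 384x512x3 uint8, blue, green, red; 384x512 float32, m along the optical axis (not along the pixel's ray), 0 where there is no reading.
- bot.calibration(name): a dict with "K" (3x3 intrinsics, pixels), "xyz" and "orientation" of the camera in the world. Camera axes: x right, y down, z forward; pixel columns grow to the right and rows downward; lengths in m; the calibration is good to about 2 mm. A picture is of the moment at which its call begins: read the wrist's pose just before it. calibration takes no time and is no camera call; for the wrist camera it gives the pose at the moment of the call.
- bot.job_done(): hands the job in; it is judged then, once.
The state is a dict: "t": time; "joint_positions": joint angles; "qvel": joint speeds; "tau": joint torques, N m; "tcp_pos": TCP position; "ee_rot": TCP orientation; "ft_force": force on the tool from outside, world axes, zero at the start; "ft_torque": the same for the moment, N m; "opening": finger opening in m; "gripper_force": force on a finger pad.
Only numpy, scipy, OpenCV 4.12 (cv2) and the standard library are available. Lean on these libraries where they do the work, as an engineer would, in place of code of your own. Each camera call takes 0.05 s, during which the arm holds its last target. There are 200 camera calls.

## Working session

There is one attempt and no reset: what is moved stays moved. The work goes in short steps, Python scripts to look and compute and a tool call to move; the robot and the scene stay as the last step left them, time stands still between calls to the robot, and variables do not carry over. Pictures are saved under pics/ and viewed, at most 14 in all, crops included, and the job is handed in when it is done.

Besides the shell and the picture viewer there is one more tool, called after "Call:" by a JSON object that holds its "fn" and its "kwargs", one argument or row to a line. move_arm: Moves the arm, as the interface text tells. Its arguments: {"type":"object","properties":{"series":{"type":"array"},"grip_force":{"type":"number"}},"required":["series"]}

```bash
mkdir -p pics; ls; cat > h.py <<'E'
import numpy as np, cv2
from plant import bot
def shot(n,save=None):
    c=bot.calibration(n); im,d=bot.read_camera(n)
    if save: cv2.imwrite('pics/'+save,im)
    return im,d,c
def ray(c,u,v,z):
    K=np.array(c['K']);R=np.array(c['orientation']);o=np.array(c['xyz'])
    r=R@np.linalg.inv(K)@np.array([u,v,1.]); return o+r*(z-o[2])/r[2]
def cloud(d,c):
    K=np.array(c['K']);R=np.array(c['orientation'])
    v,u=np.mgrid[:d.shape[0],:d.shape[1]]
    p=np.stack([(u-K[0,2])/K[0,0]*d,(v-K[1,2])/K[1,1]*d,d],-1)
    P=p@R.T+np.array(c['xyz']); P[d<=0]=np.nan; return P
E
python3 - <<'E'
from h import *
for n in('scene','top','wrist'):
    im,d,c=shot(n,n+'0.png'); print(n,c, (d>0).mean())
s=bot.sense();print(s,bot.grip_depth)
E
```

```text
pics
scene {'K': array([[349.25851191,   0.        , 259.12787625],
       [  0.        , 349.25851191, 192.32192222],
       [  0.        ,   0.        ,   1.        ]]), 'xyz': array([0.99239787, 0.21519288, 0.8583116 ]), 'orientation': array([[-6.10239952e-01,  6.58309045e-01, -4.40722590e-01],
       [ 7.92216625e-01,  5.06990072e-01, -3.39637876e-01],
       [-1.44708052e-04, -5.56408364e-01, -8.30908967e-01]])} 0.9960378011067709
top {'K': array([[397.62911186,   0.        , 253.92404529],
       [  0.        , 397.62911186, 200.57357233],
       [  0.        ,   0.        ,   1.        ]]), 'xyz': array([ 0.3622956 , -0.10718214,  1.10313191]), 'orientation': array([[-0.01413806, -0.98112393,  0.19286249],
       [-0.99985162,  0.01577026,  0.0069304 ],
       [-0.00984107, -0.19273589, -0.98120132]])} 0.99603271484375
wrist {'K': array([[314.92998305,   0.        , 258.62395539],
       [  0.        , 314.92998305, 192.73322586],
       [  0.        ,   0.        ,   1.        ]]), 'xyz': array([ 0.29180924, -0.58393627,  0.37462372]), 'orientation': array([[ 0.34907507, -0.9
[... 266 characters left out ...]
05691442]), 'qvel': array([ 0.0010256 , -0.00319803, -0.00193993, -0.00358374,  0.00094697,
        0.00098435, -0.00114364]), 'tau': array([ 9.00674131e-04, -4.94093692e+01, -3.82507090e-01, -3.14683950e+01,
        1.29476227e-02,  8.25516094e-03, -3.04703292e-05]), 'tcp_pos': array([ 0.22687021, -0.60869722,  0.23049655]), 'ee_rot': array([[ 9.37001681e-01,  3.49324358e-01, -5.85823350e-04],
       [ 3.49324838e-01, -9.37000756e-01,  1.31934206e-03],
       [-8.80386040e-05, -1.44086837e-03, -9.99998958e-01]]), 'ft_force': array([ 0.45825914, -0.06660452, -1.24849873]), 'ft_torque': array([-0.0224641 ,  0.02526379, -0.01312191]), 'gripper_force': 0.0, 'opening': 0.0851500173460507} 0.0187
```

View pics/top0.png

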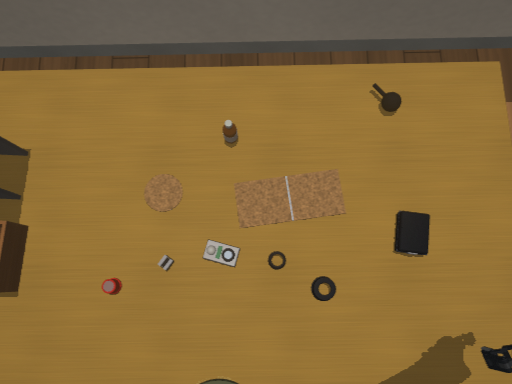

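View pics/scene0.png

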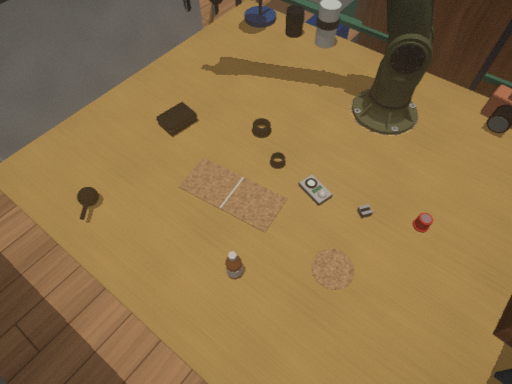

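Top view: pad (163,193), mat with line at (290,198), meter (221,253), adapter (166,263), loupe (111,286), narrow hood (277,260), wide hood (323,289), bottle (230,132), case (412,233). The scene view shows the same layout.

```bash
cat >> h.py <<'E'
def blobs(P,zmin,zmax=0.2,lo=(0.15,-0.6),hi=(0.9,0.48),amin=25):
    m=(P[...,2]>zmin)&(P[...,2]<zmax)&(P[...,0]>lo[0])&(P[...,0]<hi[0])&(P[...,1]>lo[1])&(P[...,1]<hi[1])
    n,l,st,ce=cv2.connectedComponentsWithStats(m.astype(np.uint8))
    for i in range(1,n):
        if st[i,4]<amin: continue
        Q=P[l==i]; zt=np.percentile(Q[:,2],90); T=Q[Q[:,2]>zt-0.006]
        (cx,cy),(a,b),an=cv2.minAreaRect((T[:,:2]*1000).astype(np.float32))
        print('px',ce[i].round(),'n',st[i,4],'ztop %.3f'%zt,'rect c %.1f %.1f size %.1f %.1f ang %.1f'%(cx,cy,a,b,an))
E
python3 - <<'E'
from h import *
for n in('top','scene'):
    im,d,c=shot(n); P=cloud(d,c); print(n, 'table z',np.nanmedian(P[...,2][(P[...,0]>.3)&(P[...,0]<.7)&(abs(P[...,1])<.3)]))
    blobs(P,0.012)
    # cork
    hsv=cv2.cvtColor(im,cv2.COLOR_BGR2HSV); 
    for nm,(u,v) in dict(top=dict(mat=(260,205),pad=(163,193),tab=(200,200)),scene=dict(mat=(210,190),pad=(333,268),tab=(150,200)))[n].items(): print(nm,np.median(hsv[v-4:v+5,u-4:u+5].reshape(-1,3),0),np.median(P[v-4:v+5,u-4:u+5,2]))
E
```

```text
top table z -0.00013049128419062583
px [389. 100.] n 362 ztop 0.053 rect c 859.0 -497.6 size 40.5 39.1 ang 49.3
px [229. 131.] n 263 ztop 0.108 rect c 768.5 -33.3 size 17.1 17.5 ang 43.7
px [412. 233.] n 1341 ztop 0.041 rect c 479.8 -525.2 size 79.4 108.1 ang 81.9
px [221. 253.] n 648 ztop 0.025 rect c 433.6 -6.9 size 87.2 50.8 ang 73.5
px [276. 260.] n 97 ztop 0.028 rect c 412.2 -157.9 size 40.4 40.1 ang 89.1
px [165. 262.] n 132 ztop 0.023 rect c 409.9 144.3 size 28.4 31.8 ang 53.7
px [323. 288.] n 313 ztop 0.032 rect c 335.8 -280.8 size 59.2 56.8 ang 89.0
px [110. 286.] n 212 ztop 0.042 rect c 349.9 286.5 size 35.4 36.1 ang 63.2
mat [ 15. 134. 145.] 0.002403905928537231
pad [ 16. 135. 148.] nan
tab [ 19. 163. 154.] -0.00028738321551591284
scene table z 0.001180888019782833
px [177. 118.] n 783 ztop 0.043 rect c 481.5 -526.2 size 80.6 108.2 ang 81.4
px [261. 127.] n 216 ztop 0.032 rect c 335.2 -281.4 size 60.0 55.9 ang 37.0
px [278. 159.] n 115 ztop 0.027 rect c 414.4 -158.9 size 44.3 40.0 ang 36.1
px [316. 189.] n 502 ztop 0.026 rect c 436.1 -6.4 size 89.4 51.0 ang 74.0
px [ 88. 197.] n 366 ztop 0.055 rect c 859.7 -496.9 size 35.4 38.8 ang 16.2
px [365. 210.] n 128 ztop 0.024 rect c 412.5 144.0 size 28.7 32.3 ang 54.3
px [424. 221.] n 222 ztop 0.042 rect c 351.7 286.8 size 36.5 35.6 ang 30.6
px [234. 265.] n 355 ztop 0.110 rect c 771.1 -33.1 size 18.1 18.8 ang 79.1
mat [ 16. 116. 162.] 0.0042740552466247195
pad [ 16. 116. 163.] 0.0033994625816902158
tab [ 19. 135. 169.] nan
```

```bash
python3 - <<'E'
from h import *
for n in('top','scene'):
    im,d,c=shot(n); hsv=cv2.cvtColor(cv2.medianBlur(im,5),cv2.COLOR_BGR2HSV).astype(int)
    u,v=(dict(top=(163,193),scene=(333,268)))[n]
    h,s,_=np.median(hsv[v-4:v+5,u-4:u+5].reshape(-1,3),0)
    m=((hsv[...,0]<=h+1.4)&(abs(hsv[...,1]-s)<25)).astype(np.uint8)
    m=cv2.morphologyEx(cv2.morphologyEx(m,cv2.MORPH_OPEN,np.ones((3,3))),cv2.MORPH_CLOSE,np.ones((9,9)))
    cv2.imwrite('pics/m_%s.png'%n,m*255)
    cs=cv2.findContours(m,cv2.RETR_EXTERNAL,cv2.CHAIN_APPROX_NONE)[0]
    for k in cs:
        if cv2.contourArea(k)<500: continue
        q=np.array([ray(c,*p,0.003)[:2]*1000 for p in k[:,0].astype(float)],np.float32)
        (cx,cy),(a,b),an=cv2.minAreaRect(q); M=cv2.moments(q); 
        if 0.2<cx/1000<.9: print(n,'rect %.1f %.1f size %.1f %.1f ang %.2f'%(cx,cy,a,b,an),'centroid',round(M['m10']/M['m00'],1),round(M['m01']/M['m00'],1))
    w=(im.min(2)>130).astype(np.uint8)
    nn,l,st,ce=cv2.connectedComponentsWithStats(w)
    for i in range(1,nn):
        if st[i,4]>30:
            p=ray(c,*ce[i],0.003); 
            if abs(p[0]-.55)<.1 and abs(p[1]+.18)<.15: 
                ys,xs=np.where(l==i); q=np.array([ray(c,x,y,.003)[:2] for x,y in zip(xs,ys)],np.float32); print('line',p,np.degrees(np.arctan2(*cv2.fitLine(q,2,0,.01,.01)[[1,0],0])))
E
```

```text
top rect 438.5 566.6 size 201.2 75.4 ang 6.25 centroid 440.4 573.8
top rect 607.3 158.9 size 104.1 105.6 ang 45.70 centroid 607.3 158.8
top rect 585.3 -198.1 size 130.3 300.2 ang 7.08 centroid 585.4 -198.2
line [ 0.58499433 -0.19868617  0.003     ] 7.212722
scene rect 610.2 158.2 size 105.6 105.4 ang 29.10 centroid 609.8 158.4
scene rect 587.3 -198.8 size 132.4 302.6 ang 6.93 centroid 587.3 -198.9
scene rect 465.8 -554.8 size 97.4 118.7 ang 76.55 centroid 465.3 -554.9
line [ 0.58585293 -0.20025989  0.003     ] 7.116305
```

```bash
cat > go.py <<'E'
import sys; from h import *
s=bot.sense(); R=s['ee_rot']; p=s['tcp_pos']; psi=np.degrees(np.arctan2(R[1,0],R[0,0]))
x,y,z=[float(a)/1000 for a in sys.argv[1:4]]
# tool shift (cm) in frame levelled at the present heading, total
d=R.T@(np.array([x,y,z])-p)*100
print('t %.2f'%s['t'],'tcp',(p*1000).round(1),'psi %.2f'%psi,'tilt',R[2,:2].round(4),'open %.4f gf %.1f'%(s['opening'],s['gripper_force']),'j',s['joint_positions'].round(2))
print('total cm',d.round(2),'norm',np.linalg.norm(d).round(2))
if len(sys.argv)>4: print('turn deg about tool z',round(psi-float(sys.argv[4]),1))
E
python3 go.py 335.5 -281 120
```

```text
t 0.35 tcp [ 227.  -609.   231.1] psi 20.44 tilt [-0.     -0.0004] open 0.0855 gf 0.0 j [ 1.23  0.32 -0.07  1.45  0.02  1.37 -0.06]
total cm [ 21.63 -26.93  11.12] norm 36.29
```

Call:
{"fn": "move_arm", "kwargs": {
  "series": [
    [8.5, 1.2, -1.5, 0.6, 0, 0, 0],
    [8.5, 2.2, -2.7, 1.1, 0, 0, 0],
    [8.5, 2.2, -2.7, 1.1, 0, 0, 0],
    [8.5, 2.2, -2.7, 1.1, 0, 0, 0],
    [8.5, 2.2, -2.7, 1.1, 0, 0, 0],
    [8.5, 2.2, -2.7, 1.1, 0, 0, 0],
    [8.5, 2.2, -2.7, 1.1, 0, 0, 0],
    [8.5, 2.2, -2.7, 1.1, 0, 0, 0],
    [8.5, 2.2, -2.7, 1.1, 0, 0, 0],
    [8.5, 2.0, -2.6, 1.1, 0, 0, 0],
    [8.5, 0.8, -1.2, 0.6, 0, 0, 0],
    [8.5, 0, 0, 0, 0, 0, 0]
  ],
  "grip_force": 20
}}

```text
t: 1.55
tcp_pos: [0.3355, -0.28, 0.1198]
ee_rot: [[0.936, 0.352, -0.001], [0.352, -0.936, 0.0], [-0.001, -0.001, -1.0]]
ft_force: [-0.4, -0.3, -0.3]
opening: 0.0846
gripper_force: 0.0
```

```bash
python3 go.py 335.5 -281 2; python3 - <<'E'
from h import *
im,d,c=shot('wrist','w1.png'); P=cloud(d,c); blobs(P,0.012,0.06)
E
```

```text
t 1.55 tcp [ 335.5 -280.   119.8] psi 20.64 tilt [-0.0009 -0.0008] open 0.0846 gf 0.0 j [ 0.96 -0.03 -0.31  2.08 -0.01  1.09 -0.56]
total cm [-0.03  0.11 11.78] norm 11.78
px [137.  34.] n 2168 ztop 0.028 rect c 412.5 -158.8 size 41.8 43.7 ang 22.2
px [261. 193.] n 3428 ztop 0.032 rect c 336.1 -281.0 size 59.0 58.8 ang 83.4
```

View pics/w1.png

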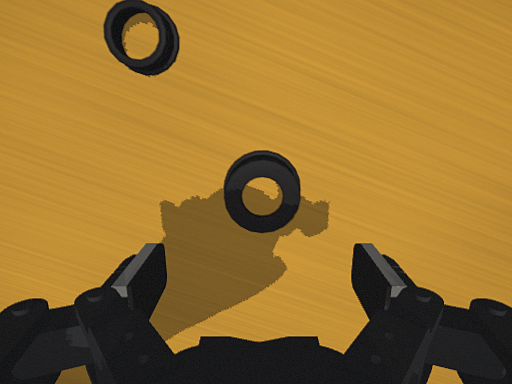

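The wrist view shows the wide hood centred at (261,193), between the fingers, and the narrow one at (141,38); both agree with the earlier fixes. Descend and grip.

Call:
{"fn": "move_arm", "kwargs": {
  "series": [
    [8.5, 0, 0.1, 2.5, 0, 0, 0],
    [8.5, 0, 0, 3, 0, 0, 0],
    [8.5, 0, 0, 2.8, 0, 0, 0],
    [8.5, 0, 0, 2, 0, 0, 0],
    [8.5, 0, 0, 1.4, 0, 0, 0],
    [8.5, 0, 0, 0, 0, 0, 0],
    [4, 0, 0, 0, 0, 0, 0],
    [4, 0, 0, 0, 0, 0, 0],
    [4, 0, 0, 0, 0, 0, 0],
    [4, 0, 0, 0, 0, 0, 0],
    [4, 0, 0, 0, 0, 0, 0],
    [4, 0, 0, 0, 0, 0, 0]
  ],
  "grip_force": 25
}}

```text
t: 2.8
tcp_pos: [0.3366, -0.2838, 0.0046]
ee_rot: [[0.937, 0.349, 0.002], [0.349, -0.937, -0.003], [0.001, 0.003, -1.0]]
ft_force: [-1.4, -2.1, 5.8]
opening: 0.0579
gripper_force: 28.5
```

```bash
python3 go.py 608.5 158.6 120
```

```text
t 2.80 tcp [ 336.6 -283.8    4.6] psi 20.43 tilt [0.0007 0.003 ] open 0.0579 gf 28.5 j [ 0.94  0.15 -0.31  2.17  0.06  0.82 -0.63]
total cm [ 40.93 -31.93 -11.61] norm 53.2
```

Call:
{"fn": "move_arm", "kwargs": {
  "series": [
    [4, 0, 0, -1, 0, 0, 0],
    [4, 0, 0, -2, 0, 0, 0],
    [4, 0, 0, -3, 0, 0, 0],
    [4, 0, 0, -3, 0, 0, 0],
    [4, 0, 0, -2, 0, 0, 0],
    [4, 0, 0, -0.8, 0, 0, 0],
    [4, 0, 0, 0, 0, 0, 0]
  ]
}}

```text
t: 3.5
tcp_pos: [0.3363, -0.2828, 0.1223]
ee_rot: [[0.937, 0.349, 0.001], [0.349, -0.937, -0.002], [0.001, 0.002, -1.0]]
ft_force: [0.1, 0.6, -0.5]
opening: 0.0581
gripper_force: 27.7
```

```bash
python3 go.py 608.5 158.6 120; python3 - <<'E'
from h import *
im,d,c=shot('wrist','w2.png'); p=bot.sense()['tcp_pos']; P=cloud(d,c)
m=(P[...,2]>0.06)&(np.linalg.norm(P[...,:2]-p[:2],axis=2)<.045); 
v,u=np.where(m); print(u.min(),u.max(),v.min(),v.max(),np.nanpercentile(P[m][:,2]-p[2],[2,50,98]))
E
```

```text
t 3.50 tcp [ 336.3 -282.8  122.3] psi 20.45 tilt [0.0008 0.002 ] open 0.0581 gf 27.7 j [ 0.96 -0.03 -0.32  2.07 -0.01  1.09 -0.56]
total cm [ 40.93 -31.84   0.2 ] norm 51.86
116 404 182 383 [0.00250263 0.05405846 0.09786605]
```

View pics/w2.png

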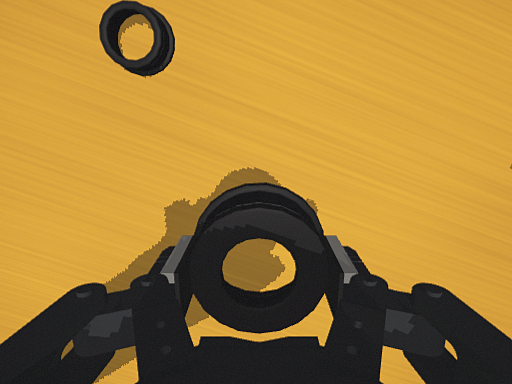

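Wide hood is held level, its hole centre at (258,265). I carry it to the pad and check the offset.

Call:
{"fn": "move_arm", "kwargs": {
  "series": [
    [4, 1.5, -1.2, 0, 0, 0, 0],
    [4, 3, -2.3, 0, 0, 0, 0],
    [4, 3.6, -2.8, 0, 0, 0, 0],
    [4, 3.6, -2.8, 0, 0, 0, 0],
    [4, 3.6, -2.8, 0, 0, 0, 0],
    [4, 3.6, -2.8, 0, 0, 0, 0],
    [4, 3.6, -2.8, 0, 0, 0, 0],
    [4, 3.6, -2.8, 0, 0, 0, 0],
    [4, 3.6, -2.8, 0, 0, 0, 0],
    [4, 3.6, -2.8, 0, 0, 0, 0],
    [4, 3.6, -2.8, 0, 0, 0, 0],
    [4, 2.5, -2.0, 0, 0, 0, 0]
  ]
}}

```text
t: 4.75
tcp_pos: [0.5974, 0.1461, 0.1191]
ee_rot: [[0.936, 0.352, -0.003], [0.352, -0.936, 0.002], [-0.002, -0.003, -1.0]]
ft_force: [0.8, -0.5, 0.3]
opening: 0.058
gripper_force: 27.7
```

Call:
{"fn": "move_arm", "kwargs": {
  "series": [
    [4, 1.1, -0.8, 0, 0, 0, 0],
    [4, 0, 0, 0, 0, 0, 0],
    [4, 0, 0, 0, 0, 0, 0]
  ]
}}

```text
t: 5.05
tcp_pos: [0.6043, 0.1525, 0.1199]
ee_rot: [[0.937, 0.349, -0.003], [0.349, -0.937, -0.002], [-0.003, 0.001, -1.0]]
ft_force: [0.2, -0.7, -0.0]
opening: 0.0583
gripper_force: 27.7
```

```bash
python3 go.py 608.5 158.6 8.5; python3 - <<'E'
from h import *
im,d,c=shot('wrist','w3.png'); p=bot.sense()['tcp_pos']
print(ray(c,258.5,265,p[2]+.0254)-p)
E
```

```text
t 5.05 tcp [604.3 152.5 119.9] psi 20.41 tilt [-0.0031  0.0005] open 0.0583 gf 27.7 j [ 0.27  0.43 -0.7   1.63  0.29  1.19 -1.72]
total cm [ 0.64 -0.43 11.14] norm 11.17
[0.00361174 0.00301305 0.0254    ]
```

```bash
python3 - <<'E'
from h import *
im,d,c=shot('wrist'); s=bot.sense();p=s['tcp_pos'];R=s['ee_rot']; P=(cloud(d,c)-p)@R
m=np.abs(P[...,2]+.026)<.005
m&=(abs(P[...,1])<.027)&(abs(P[...,0])<.06)
T=P[m][:,:2]*1000; print(m.sum(), np.percentile(P[m][:,2],[5,50,95]),cv2.minAreaRect(T.astype(np.float32)),T.min(0),T.max(0))
b=(P[...,2]>-.026+.02)&(P[...,2]<0.006)&(np.linalg.norm(P[...,:2],axis=2)<.04)
print(P[b].min(0),P[b].max(0))
E
```

```text
10304 [-0.02747934 -0.0264762  -0.0240483 ] ((0.7564449310302734, 0.00341796875), (59.705162048339844, 53.97906494140625), 0.045392636209726334) [-29.09762227 -26.99581371] [30.61002925 26.98572562]
[-0.02757914 -0.03279977 -0.00597845] [0.03326405 0.03083469 0.00357314]
```

Call:
{"fn": "move_arm", "kwargs": {
  "series": [
    [4, 0.3, -0.2, 1.5, 0, 0, 0],
    [4, 0.2, -0.2, 3, 0, 0, 0],
    [4, 0, 0, 3, 0, 0, 0],
    [4, 0, 0, 2, 0, 0, 0],
    [4, 0, 0, 1, 0, 0, 0],
    [4, 0, 0, 0.4, 0, 0, 0],
    [4, 0, 0, 0.3, 0, 0, 0],
    [4, 0, 0, 0, 0, 0, 0]
  ]
}}

```text
t: 5.95
tcp_pos: [0.6091, 0.1596, 0.0099]
ee_rot: [[0.937, 0.349, 0.001], [0.349, -0.937, 0.0], [0.001, 0.0, -1.0]]
ft_force: [-0.4, 0.7, -0.9]
opening: 0.0579
gripper_force: 27.7
```

```bash
python3 go.py 608.5 158.6 6.7
```

```text
t 5.95 tcp [609.1 159.6   9.9] psi 20.43 tilt [0.0011 0.0003] open 0.0579 gf 27.7 j [ 0.21  0.56 -0.65  1.7   0.39  1.01 -1.79]
total cm [-0.09  0.08  0.32] norm 0.34
```

Call:
{"fn": "move_arm", "kwargs": {
  "series": [
    [4, 0, 0, 0.2, 0, 0, 0],
    [4, 0, 0, 0.1, 0, 0, 0],
    [4, 0, 0, 0, 0, 0, 0],
    [8.5, 0, 0, 0, 0, 0, 0],
    [8.5, 0, 0, 0, 0, 0, 0],
    [8.5, 0, 0, 0, 0, 0, 0],
    [8.5, 0, 0, -1, 0, 0, 0],
    [8.5, 0, 0, -3, 0, 0, 0],
    [8.5, 0, 0, -4, 0, 0, 0],
    [8.5, 0, 0, -3, 0, 0, 0],
    [8.5, 0, 0, -0.5, 0, 0, 0]
  ]
}}

```text
t: 7.05
tcp_pos: [0.6111, 0.1609, 0.1266]
ee_rot: [[0.937, 0.349, 0.008], [0.349, -0.937, 0.002], [0.008, 0.001, -1.0]]
ft_force: [0.3, 0.8, -0.6]
opening: 0.0848
gripper_force: 0.0
```

```bash
python3 go.py 412.8 -158.8 120; python3 - <<'E'
from h import *
for n in('top','wrist'):
    im,d,c=shot(n); print(n);blobs(cloud(d,c),0.014,0.06,lo=(.5,.05),hi=(.72,.27))
E
```

```text
t 7.05 tcp [611.1 160.9 126.6] psi 20.46 tilt [0.0079 0.0012] open 0.0848 gf 0.0 j [ 0.25  0.43 -0.71  1.61  0.3   1.2  -1.73]
total cm [-29.76  23.02   0.45] norm 37.63
top
px [160. 190.] n 284 ztop 0.034 rect c 607.4 160.2 size 55.7 57.1 ang 90.0
wrist
px [259. 194.] n 3364 ztop 0.035 rect c 609.8 161.1 size 58.8 58.7 ang 66.8
```

Call:
{"fn": "move_arm", "kwargs": {
  "series": [
    [8.5, -1.3, 1.0, 0, 0, 0, 0],
    [8.5, -2.7, 2.1, 0, 0, 0, 0],
    [8.5, -3.3, 2.5, 0.1, 0, 0, 0],
    [8.5, -3.3, 2.5, 0.1, 0, 0, 0],
    [8.5, -3.3, 2.5, 0.1, 0, 0, 0],
    [8.5, -3.3, 2.5, 0.1, 0, 0, 0],
    [8.5, -3.3, 2.5, 0.1, 0, 0, 0],
    [8.5, -3.3, 2.5, 0, 0, 0, 0],
    [8.5, -3.0, 2.4, 0, 0, 0, 0],
    [8.5, -1.9, 1.6, 0, 0, 0, 0],
    [8.5, -0.6, 0.6, 0, 0, 0, 0],
    [8.5, 0, 0, 0, 0, 0, 0]
  ]
}}

```text
t: 8.35
tcp_pos: [0.4123, -0.1559, 0.1154]
ee_rot: [[0.938, 0.347, -0.002], [0.347, -0.938, 0.001], [-0.001, -0.001, -1.0]]
ft_force: [-0.0, 0.1, 0.5]
opening: 0.0849
gripper_force: 0.0
```

```bash
python3 go.py 412.8 -158.8 4; python3 - <<'E'
from h import *
im,d,c=shot('wrist');blobs(cloud(d,c),0.012,0.06)
E
```

```text
t 8.35 tcp [ 412.3 -155.9  115.4] psi 20.30 tilt [-0.0011 -0.0014] open 0.0849 gf 0.0 j [ 0.85 -0.01 -0.54  2.07 -0.01  1.08 -0.9 ]
total cm [-0.04  0.3  11.14] norm 11.14
px [80. 95.] n 9724 ztop 0.027 rect c 435.0 -7.2 size 88.3 50.8 ang 73.6
px [263. 194.] n 1344 ztop 0.028 rect c 413.7 -158.4 size 42.9 42.6 ang 20.2
```

Call:
{"fn": "move_arm", "kwargs": {
  "series": [
    [8.5, 0, 0.2, 2.4, 0, 0, 0],
    [8.5, 0, 0.1, 3, 0, 0, 0],
    [8.5, 0, 0, 2.7, 0, 0, 0],
    [8.5, 0, 0, 1.8, 0, 0, 0],
    [8.5, 0, 0, 1.2, 0, 0, 0],
    [8.5, 0, 0, 0, 0, 0, 0],
    [3, 0, 0, 0, 0, 0, 0],
    [3, 0, 0, 0, 0, 0, 0],
    [3, 0, 0, 0, 0, 0, 0],
    [3, 0, 0, 0, 0, 0, 0],
    [3, 0, 0, 0, 0, 0, 0],
    [3, 0, 0, 0, 0, 0, 0]
  ]
}}

```text
t: 9.6
tcp_pos: [0.4153, -0.1586, 0.0065]
ee_rot: [[0.937, 0.349, 0.002], [0.349, -0.937, -0.001], [0.001, 0.002, -1.0]]
ft_force: [-1.4, 1.1, 4.9]
opening: 0.0434
gripper_force: 25.1
```

Call:
{"fn": "move_arm", "kwargs": {
  "series": [
    [3, 0, 0, 0, 0, 0, 0],
    [3, 0, 0, -1, 0, 0, 0],
    [3, 0, 0, -2.5, 0, 0, 0],
    [3, 0, 0, -3.5, 0, 0, 0],
    [3, 0, 0, -3.5, 0, 0, 0],
    [3, 0, 0, -2, 0, 0, 0],
    [3, 0, 0, 0, 0, 0, 0]
  ]
}}

```text
t: 10.3
tcp_pos: [0.4167, -0.1593, 0.1342]
ee_rot: [[0.937, 0.349, 0.006], [0.349, -0.937, -0.004], [0.004, 0.006, -1.0]]
ft_force: [0.3, -0.5, -1.2]
opening: 0.0433
gripper_force: 25.7
```

```bash
python3 go.py 608.9 160.8 125
```

```text
t 10.30 tcp [ 416.7 -159.3  134.2] psi 20.43 tilt [0.0045 0.0062] open 0.0433 gf 25.7 j [ 0.86 -0.03 -0.55  2.04 -0.01  1.11 -0.89]
total cm [ 29.19 -23.29   0.91] norm 37.35
```

Call:
{"fn": "move_arm", "kwargs": {
  "series": [
    [3, 1.3, -1.0, 0, 0, 0, 0],
    [3, 2.7, -2.1, 0, 0, 0, 0],
    [3, 3.2, -2.6, 0.1, 0, 0, 0],
    [3, 3.2, -2.6, 0.1, 0, 0, 0],
    [3, 3.2, -2.6, 0.1, 0, 0, 0],
    [3, 3.2, -2.6, 0.1, 0, 0, 0],
    [3, 3.2, -2.6, 0.1, 0, 0, 0],
    [3, 3.2, -2.6, 0, 0, 0, 0],
    [3, 3.0, -2.4, 0, 0, 0, 0],
    [3, 2.0, -1.5, 0, 0, 0, 0],
    [3, 0.7, -0.5, 0, 0, 0, 0],
    [3, 0, 0, 0, 0, 0, 0]
  ]
}}

```text
t: 11.5
tcp_pos: [0.6039, 0.1601, 0.1244]
ee_rot: [[0.936, 0.351, -0.002], [0.351, -0.936, 0.0], [-0.001, -0.001, -1.0]]
ft_force: [0.4, -0.1, -0.4]
opening: 0.0437
gripper_force: 25.7
```

```bash
cat > held.py <<'E'
import sys; from h import *
zt,hy=float(sys.argv[1])/1000,float(sys.argv[2])/1000
im,d,c=shot('wrist'); s=bot.sense();p=s['tcp_pos'];R=s['ee_rot']; P=(cloud(d,c)-p)@R
m=(np.abs(P[...,2]+zt)<.006)&(abs(P[...,1])<hy)&(abs(P[...,0])<.07)
n,l,st,_=cv2.connectedComponentsWithStats(m.astype(np.uint8)); m=l==1+st[1:,4].argmax()
T=P[m][:,:2]*1000; print('held top in tool frame mm: n',m.sum(),'z',(np.percentile(P[m][:,2],[5,50,95])*1000).round(1),np.percentile(T,0.5,axis=0).round(1),np.percentile(T,99.5,axis=0).round(1))
E
python3 go.py 608.9 160.8 41; python3 held.py 19 20
```

```text
t 11.50 tcp [603.9 160.1 124.4] psi 20.56 tilt [-0.0015 -0.001 ] open 0.0437 gf 25.7 j [ 0.29  0.44 -0.75  1.62  0.32  1.2  -1.74]
total cm [0.51 0.12 8.34] norm 8.35
held top in tool frame mm: n 3928 z [-21.7 -20.4 -15.3] [-21.6 -19.8] [20.6 19.6]
```

Call:
{"fn": "move_arm", "kwargs": {
  "series": [
    [3, 0.3, 0.1, 1.5, 0, 0, 0],
    [3, 0.1, 0, 2.5, 0, 0, 0],
    [3, 0, 0, 2.2, 0, 0, 0],
    [3, 0, 0, 1.2, 0, 0, 0],
    [3, 0, 0, 0.6, 0, 0, 0],
    [3, 0, 0, 0.2, 0, 0, 0],
    [3, 0, 0, 0, 0, 0, 0]
  ]
}}

```text
t: 12.25
tcp_pos: [0.6089, 0.1594, 0.0438]
ee_rot: [[0.937, 0.349, 0.001], [0.349, -0.937, 0.0], [0.001, 0.0, -1.0]]
ft_force: [-0.2, -0.4, -0.2]
opening: 0.0437
gripper_force: 25.7
```

```bash
python3 go.py 608.9 160.8 38
```

```text
t 12.25 tcp [608.9 159.4  43.8] psi 20.42 tilt [0.0008 0.0003] open 0.0437 gf 25.7 j [ 0.26  0.53 -0.71  1.68  0.39  1.07 -1.79]
total cm [ 0.04 -0.13  0.58] norm 0.59
```

Call:
{"fn": "move_arm", "kwargs": {
  "series": [
    [3, 0, -0.1, 0.2, 0, 0, 0],
    [3, 0, 0, 0.1, 0, 0, 0],
    [3, 0, 0, 0.1, 0, 0, 0],
    [3, 0, 0, 0, 0, 0, 0],
    [3, 0, 0, 0, 0, 0, 0]
  ]
}}

```text
t: 12.75
tcp_pos: [0.6085, 0.1607, 0.0397]
ee_rot: [[0.937, 0.349, 0.001], [0.349, -0.937, 0.0], [0.001, 0.0, -1.0]]
ft_force: [-1.0, 0.2, 1.4]
opening: 0.043
gripper_force: 25.8
```

Call:
{"fn": "move_arm", "kwargs": {
  "series": [
    [3, 0, 0, 0.1, 0, 0, 0],
    [6.5, 0, 0, 0, 0, 0, 0],
    [7.5, 0, 0, 0, 0, 0, 0],
    [7.5, 0, 0, 0, 0, 0, 0],
    [7.5, 0, 0, 0, 0, 0, 0],
    [7.5, 0, 0, -1, 0, 0, 0],
    [7.5, 0, 0, -2.5, 0, 0, 0],
    [7.5, 0, 0, -3, 0, 0, 0],
    [7.5, 0, 0, -2, 0, 0, 0],
    [7.5, 0, 0, -0.3, 0, 0, 0],
    [7.5, 0, 0, 0, 0, 0, 0]
  ]
}}

```text
t: 13.85
tcp_pos: [0.6086, 0.1606, 0.1271]
ee_rot: [[0.937, 0.349, 0.002], [0.349, -0.937, -0.0], [0.001, 0.001, -1.0]]
ft_force: [0.3, -0.6, -0.7]
opening: 0.0748
gripper_force: 0.0
```

```bash
python3 go.py 411.2 144.2 122 54; python3 - <<'E'
from h import *
for n in('top','wrist'):
    im,d,c=shot(n,n+'5.png'); print(n);P=cloud(d,c)
    blobs(P,0.048,0.075,lo=(.5,.05),hi=(.72,.27));blobs(P,0.024,0.045,lo=(.5,.05),hi=(.72,.27))
E
```

```text
t 13.85 tcp [608.6 160.6 127.1] psi 20.44 tilt [0.0014 0.0006] open 0.0748 gf 0.0 j [ 0.29  0.45 -0.75  1.61  0.32  1.21 -1.74]
total cm [-19.07  -5.36   0.48] norm 19.81
turn deg about tool z -33.6
top
px [158. 189.] n 102 ztop 0.060 rect c 605.6 159.2 size 42.4 36.9 ang 26.9
px [164. 191.] n 133 ztop 0.040 rect c 605.0 149.8 size 32.8 55.2 ang 76.2
px [154. 188.] n 32 ztop 0.041 rect c 614.2 175.7 size 5.6 23.5 ang 54.6
wrist
px [258. 204.] n 1596 ztop 0.061 rect c 606.9 161.1 size 42.8 42.7 ang 83.8
px [261. 175.] n 1751 ztop 0.040 rect c 616.7 162.5 size 44.3 58.8 ang 13.2
px [257. 213.] n 638 ztop 0.041 rect c 594.7 157.2 size 14.4 33.1 ang 14.5
```

View pics/wrist5.png

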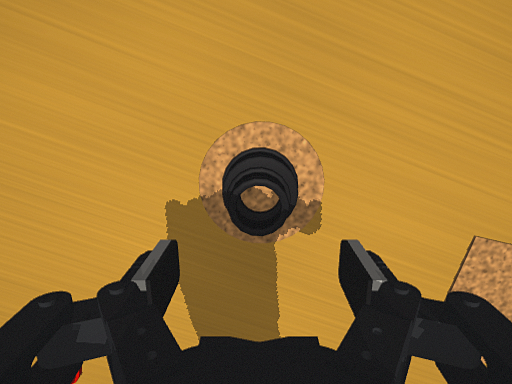

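Wrist view: both hoods stacked concentrically at about (260,190) on the pad. Adapter next.

Call:
{"fn": "move_arm", "kwargs": {
  "series": [
    [8.5, -1.5, -0.4, 0, 0, 0, 0],
    [8.5, -3, -0.8, 0.1, 0, 0, 0],
    [8.5, -4, -1.1, 0.1, 0, 0, 0],
    [8.5, -4, -1.2, 0.1, 0, 0, 0],
    [8.5, -3.6, -1, 0.1, 0, 0, 0],
    [8.5, -2.2, -0.6, 0.1, 0, 0, 0],
    [8.5, -0.8, -0.3, 0, 0, 0, 0],
    [8.5, 0, 0, 0, 0, 0, -8.4],
    [8.5, 0, 0, 0, 0, 0, -8.4],
    [8.5, 0, 0, 0, 0, 0, -8.4],
    [8.5, 0, 0, 0, 0, 0, -8.4],
    [8.5, 0, 0, 0, 0, 0, 0]
  ]
}}

```text
t: 15.15
tcp_pos: [0.4107, 0.1445, 0.1209]
ee_rot: [[0.587, 0.81, -0.001], [0.81, -0.587, 0.001], [0.0, -0.001, -1.0]]
ft_force: [-0.4, 0.6, -0.1]
opening: 0.0846
gripper_force: 0.0
```

```bash
python3 - <<'E'
from h import *
im,d,c=shot('wrist');blobs(cloud(d,c),0.012,0.06)
E
python3 go.py 411.2 144.2 4 54
```

```text
px [463.  31.] n 3576 ztop 0.055 rect c 589.6 156.5 size 10.5 36.3 ang 14.6
px [508.  18.] n 167 ztop 0.037 rect c 606.1 147.5 size 9.1 29.3 ang 88.0
px [74. 87.] n 3446 ztop 0.043 rect c 351.6 286.7 size 37.3 37.2 ang 85.2
px [260. 192.] n 1466 ztop 0.024 rect c 411.6 144.2 size 28.2 31.7 ang 53.3
px [392. 256.] n 43 ztop 0.020 rect c 470.2 30.2 size 3.7 5.7 ang 34.8
px [351. 300.] n 913 ztop 0.022 rect c 419.4 9.7 size 68.6 13.8 ang 73.7
t 15.20 tcp [410.6 144.5 120.9] psi 53.86 tilt [ 0.0001 -0.0009] open 0.0853 gf 0.0 j [ 0.47 -0.03 -0.85  2.07 -0.02  1.09 -1.  ]
total cm [1.000e-02 7.000e-02 1.169e+01] norm 11.69
turn deg about tool z -0.1
```

Call:
{"fn": "move_arm", "kwargs": {
  "series": [
    [7, 0, 0.1, 2.4, 0, 0, 0],
    [7, 0, 0, 3, 0, 0, 0],
    [7, 0, 0, 3, 0, 0, 0],
    [7, 0, 0, 2, 0, 0, 0],
    [7, 0, 0, 1.3, 0, 0, 0],
    [7, 0, 0, 0, 0, 0, 0],
    [2, 0, 0, 0, 0, 0, 0],
    [2, 0, 0, 0, 0, 0, 0],
    [2, 0, 0, 0, 0, 0, 0],
    [2, 0, 0, 0, 0, 0, 0],
    [2, 0, 0, 0, 0, 0, 0],
    [2, 0, 0, 0, 0, 0, 0]
  ],
  "grip_force": 35
}}

```text
t: 16.4
tcp_pos: [0.4123, 0.144, 0.0053]
ee_rot: [[0.588, 0.809, 0.002], [0.809, -0.588, -0.0], [0.001, 0.002, -1.0]]
ft_force: [-0.4, 0.2, 6.0]
opening: 0.0311
gripper_force: 35.4
```

Call:
{"fn": "move_arm", "kwargs": {
  "series": [
    [2, 0, 0, 0, 0, 0, 0],
    [2, 0, 0, -1, 0, 0, 0],
    [2, 0, 0, -2.5, 0, 0, 0],
    [2, 0, 0, -3.5, 0, 0, 0],
    [2, 0, 0, -2.5, 0, 0, 0],
    [2, 0, 0, -1, 0, 0, 0],
    [2, 0, 0, 0, 0, 0, 0]
  ]
}}

```text
t: 17.1
tcp_pos: [0.4121, 0.1437, 0.1105]
ee_rot: [[0.588, 0.809, 0.003], [0.809, -0.588, -0.001], [0.001, 0.003, -1.0]]
ft_force: [1.0, -0.1, -1.8]
opening: 0.0308
gripper_force: 34.9
```

```bash
python3 go.py 586.3 -198.6 110;python3 held.py 18 15
```

```text
t 17.10 tcp [412.1 143.7 110.5] psi 54.01 tilt [0.0012 0.0031] open 0.0308 gf 34.9 j [ 0.49 -0.01 -0.87  2.08 -0.01  1.07 -1.01]
total cm [-17.46  34.21   0.13] norm 38.41
held top in tool frame mm: n 4188 z [-20.4 -19.  -13.3] [-13.5 -14.8] [14.9 14.8]
```

Call:
{"fn": "move_arm", "kwargs": {
  "series": [
    [2, -0.6, 1.2, 0, 0, 0, 0],
    [2, -1.3, 2.6, 0, 0, 0, 0],
    [2, -1.9, 3.7, 0, 0, 0, 0],
    [2, -1.9, 3.7, 0, 0, 0, 0],
    [2, -1.9, 3.7, 0, 0, 0, 0],
    [2, -1.9, 3.7, 0, 0, 0, 0],
    [2, -1.9, 3.7, 0, 0, 0, 0],
    [2, -1.9, 3.7, 0, 0, 0, 0],
    [2, -1.9, 3.7, 0, 0, 0, 0],
    [2, -1.5, 2.9, 0, 0, 0, 0],
    [2, -0.7, 1.4, 0, 0, 0, 0],
    [2, 0, 0, 0, 0, 0, 0]
  ]
}}

```text
t: 18.35
tcp_pos: [0.5834, -0.1993, 0.107]
ee_rot: [[0.59, 0.807, -0.003], [0.807, -0.59, 0.001], [-0.001, -0.003, -1.0]]
ft_force: [0.2, 0.9, -0.3]
opening: 0.0312
gripper_force: 34.9
```

```bash
python3 go.py 586.3 -198.6 9;python3 held.py 18 15
```

```text
t 18.35 tcp [ 583.4 -199.3  107. ] psi 53.83 tilt [-0.0009 -0.003 ] open 0.0312 gf 34.9 j [ 0.75  0.4  -0.57  1.67  0.23  1.15 -0.52]
total cm [0.24 0.22 9.8 ] norm 9.8
held top in tool frame mm: n 3801 z [-18.7 -17.4 -12.3] [-16.5 -14.6] [11.9 14.9]
```

Call:
{"fn": "move_arm", "kwargs": {
  "series": [
    [2, 0.2, 0.2, 1.5, 0, 0, 0],
    [2, 0.1, 0, 2.8, 0, 0, 0],
    [2, 0, 0, 2.8, 0, 0, 0],
    [2, 0, 0, 1.6, 0, 0, 0],
    [2, 0, 0, 0.7, 0, 0, 0],
    [2, 0, 0, 0.3, 0, 0, 0],
    [2, 0, 0, 0.2, 0, 0, 0],
    [2, 0, 0, 0, 0, 0, 0]
  ]
}}

```text
t: 19.2
tcp_pos: [0.5883, -0.1955, 0.0112]
ee_rot: [[0.587, 0.809, 0.001], [0.809, -0.587, -0.001], [0.0, 0.002, -1.0]]
ft_force: [-0.5, -0.5, -0.7]
opening: 0.0312
gripper_force: 34.9
```

```bash
python3 go.py 586.3 -198.6 7;python3 held.py 18 15
```

```text
t 19.20 tcp [ 588.3 -195.5   11.2] psi 54.05 tilt [0.0003 0.0016] open 0.0312 gf 34.9 j [ 0.71  0.51 -0.54  1.73  0.31  0.98 -0.57]
total cm [-0.37  0.02  0.42] norm 0.56
held top in tool frame mm: n 3963 z [-19.  -17.7 -12.4] [-14.4 -14.9] [14.1 14.9]
```

Call:
{"fn": "move_arm", "kwargs": {
  "series": [
    [2, -0.3, 0, 0.1, 0, 0, 0],
    [2, 0, 0, 0.1, 0, 0, 0],
    [2, 0, 0, 0.1, 0, 0, 0],
    [2, 0, 0, 0, 0, 0, 0]
  ]
}}

```text
t: 19.65
tcp_pos: [0.5859, -0.1986, 0.0084]
ee_rot: [[0.588, 0.809, -0.0], [0.809, -0.588, -0.001], [-0.001, 0.001, -1.0]]
ft_force: [-2.2, -0.8, 5.1]
opening: 0.031
gripper_force: 35.6
```

Contact. Release and lift.

Call:
{"fn": "move_arm", "kwargs": {
  "series": [
    [5, 0, 0, 0, 0, 0, 0],
    [6, 0, 0, 0, 0, 0, 0],
    [6, 0, 0, 0, 0, 0, 0],
    [6, 0, 0, 0, 0, 0, 0],
    [6, 0, 0, -1, 0, 0, 0],
    [7, 0, 0, -2.5, 0, 0, 0],
    [8.5, 0, 0, -3.5, 0, 0, 0],
    [8.5, 0, 0, -2.5, 0, 0, 0],
    [8.5, 0, 0, -1, 0, 0, 0],
    [8.5, 0, 0, 0, 0, 0, 0]
  ]
}}

```text
t: 20.65
tcp_pos: [0.5869, -0.1982, 0.1142]
ee_rot: [[0.587, 0.809, 0.003], [0.809, -0.587, -0.002], [0.001, 0.003, -1.0]]
ft_force: [0.7, -0.3, 0.1]
opening: 0.0851
gripper_force: 0.0
```

```bash
python3 - <<'E'
from h import *
for n in ('wrist','top'):
    im,d,c=shot(n);blobs(cloud(d,c),0.014,0.05,lo=(.5,-.3),hi=(.7,-.05))
E
python3 go.py 434.9 -6.9 118 73.6
```

```text
px [257. 197.] n 1587 ztop 0.027 rect c 585.2 -198.2 size 28.5 31.6 ang 53.4
t 20.75 tcp [ 585.1 -197.8  111.3] psi 54.04 tilt [-0.0007 -0.0013] open 0.0848 gf 0.0 j [ 0.75  0.4  -0.58  1.66  0.23  1.16 -0.51]
total cm [  6.63 -23.37  -0.64] norm 24.3
turn deg about tool z -19.6
```

Call:
{"fn": "move_arm", "kwargs": {
  "series": [
    [8.5, 0.4, -1.4, -0.2, 0, 0, 0],
    [8.5, 0.9, -3.1, -0.2, 0, 0, 0],
    [8.5, 1.2, -4.2, -0.2, 0, 0, 0],
    [8.5, 1.2, -4.2, 0, 0, 0, 0],
    [8.5, 1.2, -4.2, 0, 0, 0, 0],
    [8.5, 0.9, -3.4, 0, 0, 0, 0],
    [8.5, 0.6, -2.0, 0, 0, 0, 0],
    [8.5, 0.2, -0.9, 0, 0, 0, 0],
    [8.5, 0, 0, 0, 0, 0, -6.5],
    [8.5, 0, 0, 0, 0, 0, -6.5],
    [8.5, 0, 0, 0, 0, 0, -6.6],
    [8.5, 0, 0, 0, 0, 0, 0]
  ]
}}

```text
t: 21.95
tcp_pos: [0.4347, -0.0074, 0.1176]
ee_rot: [[0.282, 0.959, -0.001], [0.959, -0.282, 0.0], [-0.0, -0.001, -1.0]]
ft_force: [0.0, 0.2, 0.0]
opening: 0.0849
gripper_force: 0.0
```

```bash
python3 - <<'E'
from h import *
im,d,c=shot('wrist');blobs(cloud(d,c),0.014,0.05,lo=(.35,-.1),hi=(.55,.1))
E
python3 go.py 434.9 -6.9 3 73.6
```

```text
px [259. 189.] n 7120 ztop 0.028 rect c 434.4 -6.1 size 87.4 49.8 ang 73.6
t 22.00 tcp [434.8  -7.3 117.7] psi 73.47 tilt [ 0.     -0.0011] open 0.0849 gf 0.0 j [ 0.7  -0.02 -0.73  2.08 -0.02  1.09 -0.31]
total cm [4.000e-02 1.000e-02 1.147e+01] norm 11.47
turn deg about tool z -0.1
```

Call:
{"fn": "move_arm", "kwargs": {
  "series": [
    [8.5, 0, 0, 2.4, 0, 0, 0],
    [8.5, 0, 0, 3, 0, 0, 0],
    [8.5, 0, 0, 2.9, 0, 0, 0],
    [8.5, 0, 0, 2, 0, 0, 0],
    [8.5, 0, 0, 1.3, 0, 0, 0],
    [8.5, 0, 0, 0, 0, 0, 0],
    [3.5, 0, 0, 0, 0, 0, 0],
    [3.5, 0, 0, 0, 0, 0, 0],
    [3.5, 0, 0, 0, 0, 0, 0],
    [3.5, 0, 0, 0, 0, 0, 0],
    [3.5, 0, 0, 0, 0, 0, 0],
    [3.5, 0, 0, 0, 0, 0, 0]
  ],
  "grip_force": 60
}}

```text
t: 23.2
tcp_pos: [0.4366, -0.0072, 0.0037]
ee_rot: [[0.282, 0.959, 0.003], [0.959, -0.282, -0.001], [-0.0, 0.003, -1.0]]
ft_force: [-1.3, -0.1, 5.9]
opening: 0.0502
gripper_force: 63.2
```

Call:
{"fn": "move_arm", "kwargs": {
  "series": [
    [3.5, 0, 0, 0, 0, 0, 0],
    [3.5, 0, 0, -1, 0, 0, 0],
    [3.5, 0, 0, -2, 0, 0, 0],
    [3.5, 0, 0, -3, 0, 0, 0],
    [3.5, 0, 0, -3, 0, 0, 0],
    [3.5, 0, 0, -2, 0, 0, 0],
    [3.5, 0, 0, 0, 0, 0, 0]
  ]
}}

```text
t: 23.9
tcp_pos: [0.4375, -0.0072, 0.1156]
ee_rot: [[0.282, 0.959, 0.006], [0.959, -0.282, -0.002], [-0.0, 0.007, -1.0]]
ft_force: [-0.4, 0.7, -0.9]
opening: 0.0506
gripper_force: 62.8
```

```bash
python3 go.py 577 -124.2 110 7.1;python3 held.py 17 23
```

```text
t 23.90 tcp [437.5  -7.2 115.6] psi 73.63 tilt [-0.0005  0.0069] open 0.0506 gf 62.8 j [ 0.72 -0.02 -0.75  2.08 -0.01  1.07 -0.31]
total cm [-7.29 16.68  0.67] norm 18.21
turn deg about tool z 66.5
held top in tool frame mm: n 15373 z [-22.2 -20.1 -18.2] [-37.  -22.8] [46.  22.8]
```

Call:
{"fn": "move_arm", "kwargs": {
  "series": [
    [3.5, -0.6, 1.4, 0, 0, 0, 0],
    [3.5, -1.2, 2.8, 0.1, 0, 0, 0],
    [3.5, -1.5, 3.5, 0.1, 0, 0, 0],
    [3.5, -1.5, 3.5, 0.1, 0, 0, 0],
    [3.5, -1.3, 2.8, 0.1, 0, 0, 0],
    [3.5, -0.8, 1.8, 0.1, 0, 0, 0],
    [3.5, -0.4, 0.9, 0, 0, 0, 0],
    [3.5, 0, 0, 0, 0, 0, 4],
    [3.5, 0, 0, 0, 0, 0, 8],
    [3.5, 0, 0, 0, 0, 0, 8.5],
    [3.5, 0, 0, 0, 0, 0, 8.5],
    [3.5, 0, 0, 0, 0, 0, 8.5]
  ]
}}

```text
t: 25.15
tcp_pos: [0.5736, -0.123, 0.1062]
ee_rot: [[0.81, 0.586, -0.002], [0.586, -0.81, 0.001], [-0.001, -0.002, -1.0]]
ft_force: [-0.8, -0.5, -2.0]
opening: 0.0505
gripper_force: 62.8
```

Call:
{"fn": "move_arm", "kwargs": {
  "series": [
    [3.5, 0, 0, 0, 0, 0, 8.5],
    [3.5, 0, 0, 0, 0, 0, 8.5],
    [3.5, 0, 0, 0, 0, 0, 8],
    [3.5, 0, 0, 0, 0, 0, 4],
    [3.5, 0, 0, 0, 0, 0, 0],
    [3.5, 0, 0, 0, 0, 0, 0]
  ]
}}

```text
t: 25.75
tcp_pos: [0.5742, -0.1234, 0.1067]
ee_rot: [[0.992, 0.127, -0.001], [0.127, -0.992, 0.0], [-0.001, -0.001, -1.0]]
ft_force: [0.4, 0.5, 0.1]
opening: 0.0505
gripper_force: 62.8
```

```bash
python3 held.py 17 23; python3 go.py 577 -124.2 8 7.1;python3 - <<'E'
from h import *
im,d,c=shot('wrist','w8.png'); s=bot.sense(); P=(cloud(d,c)-s['tcp_pos'])@s['ee_rot']
for a in range(-45,50,10):
    m=(P[...,2]<-.008)&(P[...,2]>-.035)&(abs(P[...,1])<.021)&(abs(P[...,0]*1000-a)<5); print(a,m.sum(),np.percentile(P[m][:,2],[50])*1000 if m.any() else '')
E
```

```text
held top in tool frame mm: n 15467 z [-20.5 -18.2 -16.6] [-38.2 -22.8] [43.9 22.8]
t 25.80 tcp [ 574.3 -123.6  106.8] psi 7.27 tilt [-0.001  -0.0004] open 0.0508 gf 62.8 j [ 0.56  0.32 -0.47  1.74  0.16  1.12 -1.4 ]
total cm [0.27 0.1  9.88] norm 9.88
turn deg about tool z 0.2
-45 15 [-17.35778316]
-35 1197 [-18.80793346]
-25 1609 [-19.6610264]
-15 1842 [-19.46293586]
-5 1881 [-18.22773283]
5 1948 [-18.39958071]
15 1711 [-17.91039427]
25 2139 [-25.3864655]
35 2809 [-19.33755673]
45 1545 [-16.43557813]
```

View pics/w8.png

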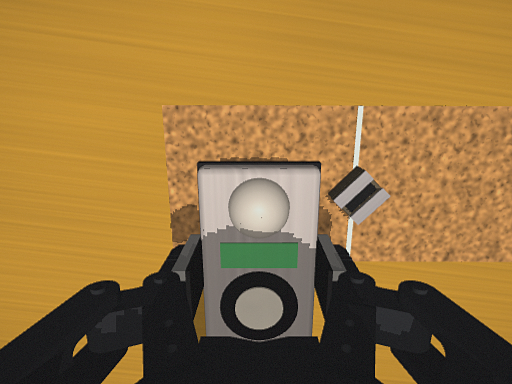

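Meter held level and square to the mat; the adapter sits on the line at (358,196). Lower it.

Call:
{"fn": "move_arm", "kwargs": {
  "series": [
    [3.5, 0.2, 0.1, 1.5, 0, 0, 0],
    [3.5, 0, 0, 2.8, 0, 0, 0],
    [3.5, 0, 0, 2.7, 0, 0, 0],
    [3.5, 0, 0, 1.5, 0, 0, 0],
    [3.5, 0, 0, 0.7, 0, 0, 0],
    [3.5, 0, 0, 0.3, 0, 0, 0],
    [3.5, 0, 0, 0.1, 0, 0, 0],
    [3.5, 0, 0, 0, 0, 0, 0]
  ]
}}

```text
t: 26.65
tcp_pos: [0.5778, -0.125, 0.0122]
ee_rot: [[0.992, 0.124, 0.002], [0.124, -0.992, -0.001], [0.002, 0.001, -1.0]]
ft_force: [0.1, 0.1, -1.0]
opening: 0.0506
gripper_force: 62.8
```

```bash
python3 go.py 577 -124.2 6 7.1
```

```text
t 26.65 tcp [ 577.8 -125.    12.2] psi 7.15 tilt [0.0016 0.0008] open 0.0506 gf 62.8 j [ 0.54  0.44 -0.44  1.81  0.22  0.95 -1.45]
total cm [-0.08 -0.09  0.62] norm 0.64
turn deg about tool z 0.0
```

Call:
{"fn": "move_arm", "kwargs": {
  "series": [
    [3.5, 0, 0, 0.2, 0, 0, 0],
    [3.5, 0, 0, 0.2, 0, 0, 0],
    [3.5, 0, 0, 0.1, 0, 0, 0],
    [3.5, 0, 0, 0, 0, 0, 0],
    [3.5, 0, 0, 0, 0, 0, 0]
  ]
}}

```text
t: 27.15
tcp_pos: [0.5771, -0.125, 0.0068]
ee_rot: [[0.992, 0.124, 0.0], [0.124, -0.992, -0.0], [0.0, 0.0, -1.0]]
ft_force: [-1.9, -0.1, 4.5]
opening: 0.0505
gripper_force: 63.4
```

Call:
{"fn": "move_arm", "kwargs": {
  "series": [
    [6, 0, 0, 0, 0, 0, 0],
    [6, 0, 0, 0, 0, 0, 0],
    [6, 0, 0, 0, 0, 0, 0],
    [6, 0, 0, -0.5, 0, 0, 0],
    [6, 0, 0, -1.5, 0, 0, 0],
    [6, 0, 0, -3, 0, 0, 0],
    [6, 0, 0, -3.5, 0, 0, 0],
    [7, 0, 0, -2, 0, 0, 0],
    [8.5, 0, 0, -0.5, 0, 0, 0],
    [8.5, 0, 0, 0, 0, 0, 0]
  ]
}}

```text
t: 28.15
tcp_pos: [0.5776, -0.125, 0.1177]
ee_rot: [[0.992, 0.124, 0.002], [0.124, -0.992, -0.001], [0.002, 0.001, -1.0]]
ft_force: [-0.4, -0.2, -0.5]
opening: 0.0853
gripper_force: 0.0
```

```bash
python3 - <<'E'
from h import *
for n in ('wrist','top'):
    im,d,c=shot(n);print(n);blobs(cloud(d,c),0.014,0.05,lo=(.5,-.3),hi=(.7,-.05))
E
python3 go.py 351.3 286.7 128
```

```text
wrist
px [258. 191.] n 7329 ztop 0.030 rect c 576.7 -124.0 size 87.4 50.0 ang 7.2
px [352. 195.] n 1623 ztop 0.027 rect c 585.3 -198.3 size 28.9 31.9 ang 53.7
top
t 28.25 tcp [ 576.2 -124.8  115.3] psi 7.14 tilt [-0.0016 -0.0004] open 0.0849 gf 0.0 j [ 0.57  0.31 -0.47  1.73  0.16  1.13 -1.4 ]
total cm [-17.2  -43.63  -1.22] norm 46.91
```

Call:
{"fn": "move_arm", "kwargs": {
  "series": [
    [8.5, -0.5, -1.3, -0.2, 0, 0, 0],
    [8.5, -1.1, -2.8, -0.3, 0, 0, 0],
    [8.5, -1.6, -4.1, -0.3, 0, 0, 0],
    [8.5, -1.6, -4.1, -0.2, 0, 0, 0],
    [8.5, -1.6, -4.1, 0, 0, 0, 0],
    [8.5, -1.6, -4.1, 0, 0, 0, 0],
    [8.5, -1.6, -4.1, 0, 0, 0, 0],
    [8.5, -1.6, -4.1, 0, 0, 0, 0],
    [8.5, -1.6, -4.1, 0, 0, 0, 0],
    [8.5, -1.6, -4.1, 0, 0, 0, 0],
    [8.5, -1.6, -4.1, 0, 0, 0, 0],
    [8.5, -1.0, -2.2, 0, 0, 0, 0]
  ]
}}

```text
t: 29.45
tcp_pos: [0.3507, 0.2858, 0.1256]
ee_rot: [[0.992, 0.129, -0.002], [0.129, -0.992, -0.0], [-0.002, -0.0, -1.0]]
ft_force: [1.2, 0.0, -0.8]
opening: 0.0851
gripper_force: 0.0
```

Call:
{"fn": "move_arm", "kwargs": {
  "series": [
    [8.5, -0.2, -0.4, 0, 0, 0, 0],
    [8.5, 0, 0, 0, 0, 0, 0]
  ]
}}

```text
t: 29.65
tcp_pos: [0.3508, 0.2865, 0.1255]
ee_rot: [[0.992, 0.127, -0.001], [0.127, -0.992, -0.001], [-0.001, 0.001, -1.0]]
ft_force: [0.2, 0.5, -0.8]
opening: 0.0852
gripper_force: 0.0
```

```bash
python3 - <<'E'
from h import *
im,d,c=shot('wrist');blobs(cloud(d,c),0.014,0.05,lo=(.25,.2),hi=(.5,.4))
E
python3 go.py 351.3 286.7 8
```

```text
px [259. 193.] n 2083 ztop 0.043 rect c 351.7 287.3 size 36.7 37.0 ang 17.3
t 29.70 tcp [351.7 285.5 125.6] psi 7.15 tilt [-0.0012  0.0012] open 0.0848 gf 0.0 j [ 0.14  0.02 -0.88  2.02  0.02  1.1  -2.19]
total cm [-1.000e-02 -1.400e-01  1.176e+01] norm 11.76
```

Call:
{"fn": "move_arm", "kwargs": {
  "series": [
    [7.5, 0, -0.1, 2.4, 0, 0, 0],
    [7.5, 0, 0, 3, 0, 0, 0],
    [7.5, 0, 0, 2.9, 0, 0, 0],
    [7.5, 0, 0, 2, 0, 0, 0],
    [7.5, 0, 0, 1.3, 0, 0, 0],
    [7.5, 0, 0, 0, 0, 0, 0],
    [2.5, 0, 0, 0, 0, 0, 0],
    [2.5, 0, 0, 0, 0, 0, 0],
    [2.5, 0, 0, 0, 0, 0, 0],
    [2.5, 0, 0, 0, 0, 0, 0],
    [2.5, 0, 0, 0, 0, 0, 0],
    [2.5, 0, 0, 0, 0, 0, 0]
  ],
  "grip_force": 35
}}

```text
t: 30.9
tcp_pos: [0.3531, 0.2878, 0.0115]
ee_rot: [[0.992, 0.124, 0.002], [0.124, -0.992, 0.0], [0.002, -0.0, -1.0]]
ft_force: [-0.3, -2.0, 5.6]
opening: 0.0371
gripper_force: 35.1
```

Call:
{"fn": "move_arm", "kwargs": {
  "series": [
    [2.5, 0, 0, 0, 0, 0, 0],
    [2.5, 0, 0, -1, 0, 0, 0],
    [2.5, 0, 0, -2.5, 0, 0, 0],
    [2.5, 0, 0, -3.5, 0, 0, 0],
    [2.5, 0, 0, -3, 0, 0, 0],
    [2.5, 0, 0, -1.5, 0, 0, 0],
    [2.5, 0, 0, 0, 0, 0, 0]
  ]
}}

```text
t: 31.6
tcp_pos: [0.3534, 0.2885, 0.128]
ee_rot: [[0.992, 0.124, 0.005], [0.124, -0.992, 0.002], [0.006, -0.001, -1.0]]
ft_force: [0.3, -0.6, -0.1]
opening: 0.0374
gripper_force: 35.2
```

```bash
python3 go.py 595.6 -273 120; python3 held.py 31 18
```

```text
t 31.60 tcp [353.4 288.5 128. ] psi 7.14 tilt [ 0.0056 -0.0008] open 0.0374 gf 35.2 j [ 0.17  0.02 -0.91  2.02  0.02  1.1  -2.2 ]
total cm [17.04 58.73  0.85] norm 61.16
held top in tool frame mm: n 6176 z [-33.4 -32.2 -28.6] [-17.8 -17.7] [18.  17.2]
```

Call:
{"fn": "move_arm", "kwargs": {
  "series": [
    [2.5, 0.4, 1.4, 0, 0, 0, 0],
    [2.5, 0.8, 2.8, 0, 0, 0, 0],
    [2.5, 1.1, 3.9, 0, 0, 0, 0],
    [2.5, 1.2, 4.2, 0, 0, 0, 0],
    [2.5, 1.2, 4.2, 0, 0, 0, 0],
    [2.5, 1.2, 4.2, 0, 0, 0, 0],
    [2.5, 1.2, 4.2, 0, 0, 0, 0],
    [2.5, 1.2, 4.2, 0, 0, 0, 0],
    [2.5, 1.2, 4.2, 0, 0, 0, 0],
    [2.5, 1.2, 4.2, 0, 0, 0, 0],
    [2.5, 1.2, 4.2, 0, 0, 0, 0],
    [2.5, 1.2, 4.2, 0, 0, 0, 0]
  ]
}}

```text
t: 32.85
tcp_pos: [0.5384, -0.153, 0.1233]
ee_rot: [[0.992, 0.125, -0.003], [0.125, -0.992, 0.001], [-0.003, -0.001, -1.0]]
ft_force: [0.8, 0.4, -1.4]
opening: 0.0368
gripper_force: 35.2
```

Call:
{"fn": "move_arm", "kwargs": {
  "series": [
    [2.5, 1.2, 4.2, 0, 0, 0, 0],
    [2.5, 1.2, 4.2, 0, 0, 0, 0],
    [2.5, 0.8, 2.8, 0, 0, 0, 0],
    [2.5, 0.4, 1.4, 0, 0, 0, 0],
    [2.5, 0, 0, 0, 0, 0, 0],
    [2.5, 0, 0, 0, 0, 0, 0]
  ]
}}

```text
t: 33.45
tcp_pos: [0.59, -0.2699, 0.1243]
ee_rot: [[0.992, 0.126, -0.002], [0.126, -0.992, 0.002], [-0.001, -0.002, -1.0]]
ft_force: [-0.4, 0.9, -1.2]
opening: 0.0373
gripper_force: 35.2
```

```bash
python3 go.py 595.6 -273 14; python3 held.py 31 18
```

```text
t 33.45 tcp [ 590.  -269.9  124.3] psi 7.25 tilt [-0.0015 -0.0024] open 0.0373 gf 35.2 j [ 0.68  0.41 -0.37  1.57  0.16  1.19 -1.17]
total cm [ 0.54  0.4  11.03] norm 11.05
held top in tool frame mm: n 5858 z [-31.1 -30.  -28.1] [-19.  -17.5] [16.8 17.2]
```

Call:
{"fn": "move_arm", "kwargs": {
  "series": [
    [2.5, 0.2, 0.2, 1.5, 0, 0, 0],
    [2.5, 0.2, 0.1, 3, 0, 0, 0],
    [2.5, 0, 0, 3, 0, 0, 0],
    [2.5, 0, 0, 1.7, 0, 0, 0],
    [2.5, 0, 0, 0.8, 0, 0, 0],
    [2.5, 0, 0, 0.3, 0, 0, 0],
    [2.5, 0, 0, 0, 0, 0, 0],
    [2.5, 0, 0, 0, 0, 0, 0]
  ]
}}

```text
t: 34.3
tcp_pos: [0.5958, -0.2752, 0.0238]
ee_rot: [[0.992, 0.124, 0.002], [0.124, -0.992, -0.001], [0.002, 0.001, -1.0]]
ft_force: [0.4, -0.5, -0.4]
opening: 0.0372
gripper_force: 35.2
```

```bash
python3 go.py 595.6 -273 14
```

```text
t 34.30 tcp [ 595.8 -275.2   23.8] psi 7.15 tilt [0.002  0.0014] open 0.0372 gf 35.2 j [ 0.66  0.53 -0.35  1.63  0.2   1.02 -1.2 ]
total cm [ 0.01 -0.22  0.98] norm 1.0
```

Call:
{"fn": "move_arm", "kwargs": {
  "series": [
    [2.5, 0, -0.2, 0.3, 0, 0, 0],
    [2.5, 0, 0, 0.3, 0, 0, 0],
    [2.5, 0, 0, 0.2, 0, 0, 0],
    [2.5, 0, 0, 0.1, 0, 0, 0],
    [2.5, 0, 0, 0, 0, 0, 0],
    [2.5, 0, 0, 0, 0, 0, 0]
  ]
}}

```text
t: 34.9
tcp_pos: [0.5945, -0.2727, 0.0146]
ee_rot: [[0.992, 0.124, -0.0], [0.124, -0.992, -0.0], [-0.0, 0.0, -1.0]]
ft_force: [-2.5, 0.6, 7.0]
opening: 0.0372
gripper_force: 35.8
```

Call:
{"fn": "move_arm", "kwargs": {
  "series": [
    [6, 0, 0, 0, 0, 0, 0],
    [6, 0, 0, 0, 0, 0, 0],
    [6, 0, 0, 0, 0, 0, 0],
    [6, 0, 0, -0.5, 0, 0, 0],
    [6, 0, 0, -1.5, 0, 0, 0],
    [6, 0, 0, -3, 0, 0, 0],
    [6, 0, 0, -3.5, 0, 0, 0],
    [7, 0, 0, -3, 0, 0, 0],
    [7, 0, 0, -1.5, 0, 0, 0],
    [7, 0, 0, 0, 0, 0, 0]
  ]
}}

```text
t: 35.9
tcp_pos: [0.5963, -0.2734, 0.1469]
ee_rot: [[0.992, 0.124, 0.005], [0.124, -0.992, -0.003], [0.005, 0.003, -1.0]]
ft_force: [0.8, 0.4, 0.1]
opening: 0.0698
gripper_force: 0.0
```

Call:
{"fn": "move_arm", "kwargs": {
  "series": [
    [7, -1.5, 1.5, 0, 0, 0, 0],
    [7, -3, 3, -0.5, 0, 0, 0],
    [7, -3, 3, -0.5, 0, 0, 0],
    [7, -3, 3, -0.5, 0, 0, 0],
    [7, -1.5, 1.5, 0, 0, 0, 0],
    [7, 0, 0, 0, 0, 0, 0],
    [7, 0, 0, 0, 0, 0, 0]
  ]
}}

```text
t: 36.6
tcp_pos: [0.4897, -0.4061, 0.1566]
ee_rot: [[0.992, 0.123, -0.002], [0.123, -0.992, 0.002], [-0.001, -0.002, -1.0]]
ft_force: [0.8, 0.8, -0.9]
opening: 0.0697
gripper_force: 0.0
```

```bash
python3 - <<'E'
from h import *
for n in ('top','scene'):
    im,d,c=shot(n,n+'9.png');print(n);blobs(cloud(d,c),0.014,0.115,lo=(.3,-.59),hi=(.85,.48))
E
```

```text
top
px [391. 106.] n 152 ztop 0.050 rect c 842.1 -496.9 size 36.5 15.4 ang 88.8
px [229. 131.] n 261 ztop 0.108 rect c 768.6 -33.5 size 18.8 17.6 ang 44.7
px [161. 191.] n 322 ztop 0.058 rect c 605.5 160.2 size 43.3 41.1 ang 7.5
px [262. 201.] n 608 ztop 0.027 rect c 574.0 -123.6 size 89.2 51.3 ang 7.2
px [316. 193.] n 176 ztop 0.045 rect c 590.9 -270.5 size 35.0 35.5 ang 41.4
px [289. 197.] n 123 ztop 0.026 rect c 584.1 -197.4 size 27.9 32.5 ang 53.5
px [399. 239.] n 116 ztop 0.041 rect c 460.1 -485.3 size 16.3 49.9 ang 65.5
scene
px [177. 118.] n 762 ztop 0.043 rect c 481.3 -526.0 size 81.7 108.4 ang 80.8
px [211. 176.] n 173 ztop 0.046 rect c 593.9 -271.8 size 36.7 36.3 ang 89.0
px [232. 188.] n 115 ztop 0.027 rect c 585.6 -198.0 size 29.2 31.1 ang 55.3
px [254. 200.] n 539 ztop 0.028 rect c 576.8 -123.4 size 90.3 51.5 ang 6.9
px [ 93. 192.] n 77 ztop 0.053 rect c 844.3 -497.9 size 36.1 10.1 ang 89.9
px [234. 265.] n 352 ztop 0.110 rect c 770.6 -33.6 size 17.5 18.7 ang 89.6
px [335. 265.] n 485 ztop 0.059 rect c 608.0 160.4 size 40.6 41.6 ang 32.2
```

View pics/scene9.png

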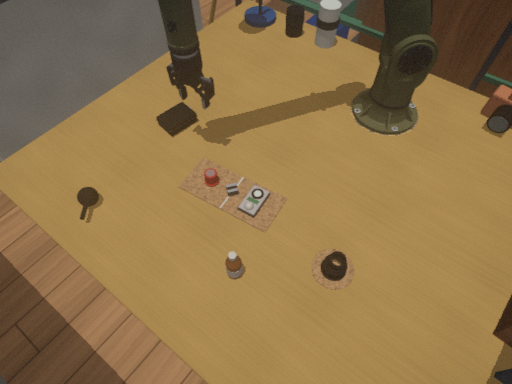

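The scene view shows loupe (211,176), adapter (232,188) and meter (254,200) on the mat, hoods stacked at (335,265), and the bottle and case where they were.

```bash
python3 -c "
from plant import bot; print(bot.job_done())"
```

```text
the job is handed in; nothing more can be done
None
```

The kit is laid out and handed in: in the last camera check every piece was within about 5 mm of its target, the meter was square to the mat to within 1°, the bottle and case had not moved, and it took about 37 s; the judge's verdict was not returned.

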